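# Start an exposure: lamp rocker, blue button, green button

## Robot

A 6-joint arm with a two-finger parallel gripper is mounted at the origin on the work surface; the furniture and walls round the work are solid. World frame = base frame: x ahead of the robot, y to its left, z up, the work surface at z = 0. Lengths are in m, angles in rad, forces in N, time in s.
With the tool pointing down it reaches from about 0.35 to 0.925 m from the base axis. Payload 6.4 kg.
Tool frame: the origin (TCP) lies on the centre line of the jaws, within the pads' length; the fingertips stand 11 mm ahead of it and the grasp point (between the pads) lies 8 mm behind it; z points along the fingers, y is the line along which they close (so a half turn about z gives the same grasp; the last joint's range is limited). The gripper opens to 94 mm and grips with 3 to 60 N. Pads are 16 mm wide; open, the fingers measure 119 mm over their backs; the gripper's body (75 mm by 177 mm) begins 78 mm behind the grasp point.
Start: joints at [1.11, 0.245, 1.558, -0, 1.339, -0.174], TCP at [0.184, 0.623, 0.216] pointing down, gripper open.
Joint ranges: [-3.13, 3.13], [-1.02, 2.26], [0.13, 2.54], [-0.95, 4.09], [0.21, 2.88], [-2.74, 2.74]. Speed limits (rad/s): [2.57, 2.57, 3.14, 3.14, 3.14, 3.14].

## Interface

Orientations are given as a unit quaternion [x, y, z, w].
In Python, from plant import manip, vision gives the robot as it stands.
- The arm moves only by the shell command python3 -m jog 'ROWS' [FORCE]. ROWS is JSON, a list of rows, each an object with "delta_pos": the shift along the tool's x, y, z in units of 0.025 m (1.0 is 0.025 m), a list of three; "roll": the turn about the tool's z in units of 6 degrees (1.0 is 6 degrees); "gripper": the opening, from 0 (shut) to 1 (fully open). In form: [{"delta_pos": [dx, dy, dz], "roll": roll, "gripper": gripper}, ...]. A call has 1 to 5 rows; each row shifts and turns the commanded pose from where the row before left it, along the tool's axes as they then stand; what a row does not reach is not made up. A row lasts 1/8 s, in which the tool goes at most 62.5 mm and 10.7 degrees, less where a joint would pass 70% of its speed; a pose out of reach is approached as far as the arm can. A call with a number of a shift or a turn outside -1 to 1 is refused whole. A call with a gripper value outside its range is refused whole. The fingers move at their own pace and stop on an object; FORCE is the grip in N (left out, the last holds). Time passes only in rows, so rows that do not move let the fingers close. It gives the time, the measured TCP pose, the force, the opening and the grip force at its end, in the units of the state.
- manip.observe(): the state, without advancing time (a new reading comes with each control period).
- vision.grab_frame(name): name is "scene" or "side" or "wrist"; returns (picture, depth): 420x560x3 uint8, blue, green, red; 420x560 float32, m along the optical axis (not along the pixel's ray), 0 where there is no reading.
- vision.camera_params(name): a dict with "K" (3x3 intrinsics, pixels), "R" (3x3) and "t" (3): a world point X has camera coordinates R X + t; the wrist camera has in their place "mount" (4x4, takes a point from camera to tool coordinates, whose origin is the TCP and whose axes are the flange's). Camera axes: x right, y down, z forward; pixel columns grow to the right and rows downward; lengths in m; the calibration is good to about 2 mm. A picture is of the moment at which its call begins: read the wrist's pose just before it. camera_params takes no time and is no camera call.
- manip.job_done(): hands the job in; it is judged then, once.
The state is a dict: "t": time; "joint_pos": joint angles; "joint_vel": joint speeds; "joint_torque": joint torques, N m; "tool_pos": TCP position; "orientation": TCP orientation; "wrist_force": force on the tool from outside, world axes, zero at the start; "moment": the same for the moment, N m; "grip_width": finger opening in m; "finger_force": force on a finger pad.
Only numpy, scipy, OpenCV 4.12 (cv2) and the standard library are available. Lean on these libraries where they do the work, as an engineer would, in place of code of your own. Each camera call takes 0.05 s, during which the arm holds its last target. There are 200 camera calls.

## Task

Start the print exposure with your fingertips, in this order: press the orange end of the rocker switch on the grey lamp box right down so that the switch is on, then press the blue button fully down so that it stays down, then press the green button fully down and let it come up again. Press each from above; do not press the red button, press nothing out of turn, and do not pick up, push away or tip the button pods or disturb the things standing round them.

Things in the scene. Friction and masses are not known exactly. Their poses are not given: they have to be found in the camera images.
- lamp_box: grey exposure lamp box with a blue print under glass, fixed to the table, 150 (its x) x 250 (its y) x 60 mm high; origin at the centre of its underside, z up, +x away from the robot, +y to the robot's left. The rocker switch lies on top along the front (-x) edge, centred 47 mm in front of the origin, in a black bezel 46 x 82 mm standing 6 mm above the box top
- rocker_on (a point): point to press on the rocker switch: on the top surface of its orange half (white bar on it), 20 mm from the pivot. The rocker is 34 (box x) x 68 mm (box y), pivoting on an axis along the box's x, 70 mm above the table; the orange half is the +y (left) one and starts raised, this point then being about 77 mm above the table; it goes down about 8 mm to 69 mm when on. The other half is black. The point moves with the rocker
- rocker (a joint): angle of the rocker (rad): 0 off (orange half up), 0.4 on (orange half down, at its stop). It stays where it is left; about 2 N on the orange half moves it
- blue_pod: white round cordless push-button pod with a blue cap, standing loose on the thin patterned mat, 0.42 kg: base 68 mm across and 24 mm high on a rubber foot; the cap is 42 mm across and its flat top stands 34 mm above the mat, 38 mm above the table (6 mm lower when fully pressed). Origin at the centre of the underside, z up. Which of the three coloured pods stands at which place varies
- blue_top (a point): centre of the top face of the blue cap; moves with the cap
- blue_key (a joint): how far the blue cap is pressed (m): 0 up, 0.006 fully down. It is a latching button: about 3 N pushes it and it stays down where it is left
- green_pod: white round cordless push-button pod with a green cap, standing loose on the thin patterned mat, 0.42 kg: base 68 mm across and 24 mm high on a rubber foot; the cap is 42 mm across and its flat top stands 34 mm above the mat, 38 mm above the table (6 mm lower when fully pressed). Origin at the centre of the underside, z up. Which of the three coloured pods stands at which place varies
- green_top (a point): centre of the top face of the green cap; moves with the cap
- green_key (a joint): how far the green cap is pressed (m): 0 up, 0.006 fully down. A spring returns it: 1.5 N starts it, 5 N holds it fully down
- red_pod: white round cordless push-button pod with a red cap, standing loose on the thin patterned mat, 0.42 kg: base 68 mm across and 24 mm high on a rubber foot; the cap is 42 mm across and its flat top stands 34 mm above the mat, 38 mm above the table (6 mm lower when fully pressed). Origin at the centre of the underside, z up. Which of the three coloured pods stands at which place varies
- red_key (a joint): how far the red stop button is pressed (m): 0 up, 0.006 fully down; it is not to be pressed (spring as the green one)
- ink_pot: loose bystander: dark blue screw-lid ink pot with a black lid, 44 mm across, 51 mm high; origin at the centre of its underside
- white_bottle: loose bystander: small white dropper bottle, 25 mm across, 68 mm high; origin at the centre of its underside
- tape_roll: loose bystander: roll of cream masking tape lying flat, 104 mm across, 25 mm high; origin at the centre of its underside

How it is judged:
On the way, in this order (a step that is already met when the one before it is completed fails the run):
1. the rocker is switched on (value of joint rocker above 0.33 rad), for 0.1 s.
2. the blue button is down (value of joint blue_key above 0.0045 m), for 0.1 s.
3. the green button is pressed down (value of joint green_key above 0.0045 m), for 0.1 s.
At the end, for the whole second after the job is handed in: the rocker is on (over 0.33 rad), the blue cap is down (over 4.5 mm), the green and red caps are up (under 1 mm); the three pods stand upright, at rest, within 25 mm of where they stood, and the bystanders within 20 mm (value of joint rocker above 0.33 rad and value of joint blue_key above 0.0045 m and value of joint each of green_key, red_key below 0.001 m and angle between each of blue_pod, green_pod, red_pod's own z axis and vertical below 0.1 rad and distance of each of blue_pod, green_pod, red_pod from where it was at the start of the episode below 0.025 m and linear speed of each of blue_pod, green_pod, red_pod below 0.02 m/s and distance of each of ink_pot, white_bottle, tape_roll from where it was at the start of the episode below 0.02 m); the robot touches nothing.
It fails at once if the red button is pressed (over 2.5 mm) (value of joint red_key above 0.0025 m).
It fails at once if the blue button is pressed before the rocker is on (value of joint blue_key above 0.0025 m and value of joint rocker below 0.3 rad).
It fails at once if the green button is pressed before the blue one is down (value of joint green_key above 0.0025 m and value of joint blue_key below 0.004 m).
It fails at once if a pod is lifted (over 10 mm), tipped or pushed away (over 25 mm) (height (world z) of any of blue_pod, green_pod, red_pod above 0.014 m or angle between any of blue_pod, green_pod, red_pod's own z axis and vertical above 0.25 rad or distance of any of blue_pod, green_pod, red_pod from where it was at the start of the episode above 0.025 m).
It fails at once if a bystander is moved (over 20 mm) (distance of any of ink_pot, white_bottle, tape_roll from where it was at the start of the episode above 0.02 m).
It also fails if it takes over 48 s, if anything falls off the work surface, if the arm or the gripper's body presses on something with over 40 N, if the wrist force passes 120 N, or if a joint passes its speed limit or range.

## Working session

There is one attempt and no reset: what is moved stays moved. The work goes in short steps, Python scripts to look and compute and a shell command to move; the robot and the scene stay as the last step left them, time stands still between calls to the robot, and variables do not carry over. Pictures are saved under pics/ and viewed, at most 10 in all, crops included, and the job is handed in when it is done.

```bash
mkdir -p pics; ls; python3 - <<'E'
from plant import manip, vision
import cv2,numpy as np
s=manip.observe();print(s['t'],s['tool_pos'],s['orientation'],s['grip_width'])
for n in("scene","side"):
    p,d=vision.grab_frame(n);cv2.imwrite(f"pics/{n}0.png",p);np.save(f"{n}0.npy",d)
    c=vision.camera_params(n);print(n,c['K'].tolist() if hasattr(c['K'],'tolist') else c['K'],-np.array(c['R']).T@np.array(c['t']))
E
```

```text
pics
0.0 [0.18362694 0.62294131 0.21537279] [ 1.42936647e-01  9.89731399e-01 -8.88364627e-04 -2.88682382e-04] 0.09374371176371359
scene [[509.4981634091853, 0.0, 275.4293682061848], [0.0, 509.4981634091853, 213.2048594648836], [0.0, 0.0, 1.0]] [-0.02583708 -0.68913092  0.91072103]
side [[398.83430559675514, 0.0, 283.7283558220324], [0.0, 398.83430559675514, 206.03695573296062], [0.0, 0.0, 1.0]] [0.36217375 0.89291702 0.47521313]
```

View pics/scene0.png

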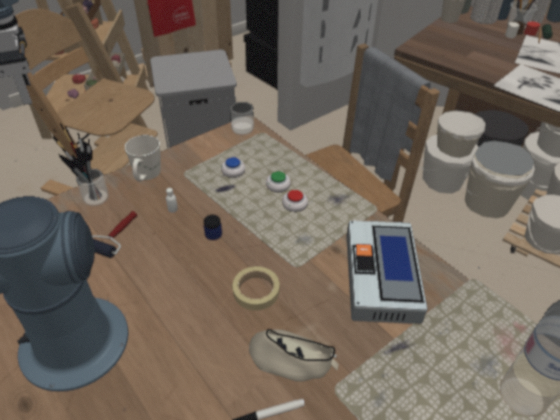

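View pics/side0.png

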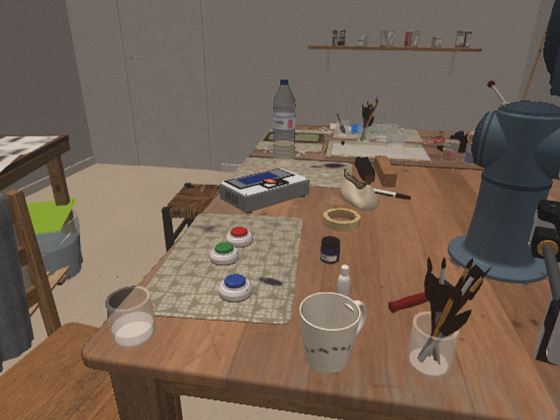

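The scene view shows the orange rocker half at about (364,251), with the blue cap at (233,163), green at (278,177) and red at (295,197). The ink pot is at (213,227) and the bottle at (171,200). The side view shows blue at (235,281), green at (223,248) and red at (239,232). Next I'll measure them.

```bash
cat > h.py <<'E'
from plant import manip, vision
import cv2,numpy as np
def ray(n,uv,z):
    c=vision.camera_params(n);K,R,t=[np.array(c[k]) for k in('K','R','t')]
    o=-R.T@t; d=R.T@np.linalg.solve(K,[*uv,1.]); return o+d*(z-o[2])/d[2]
def proj(n,X):
    c=vision.camera_params(n);K,R,t=[np.array(c[k]) for k in('K','R','t')]
    p=K@(R@np.array(X)+t); return p[:2]/p[2]
def blobs(img,lo,hi,amin=15,roi=None):
    h=cv2.cvtColor(img,cv2.COLOR_BGR2HSV);m=cv2.inRange(h,np.array(lo),np.array(hi))
    if roi: k=np.zeros_like(m);x0,y0,x1,y1=roi;k[y0:y1,x0:x1]=1;m=m*k
    n,l,s,c=cv2.connectedComponentsWithStats(m)
    return [(s[i,4],c[i],s[i,:4]) for i in range(1,n) if s[i,4]>=amin],l
COL={'blue':((105,120,50),(128,255,255)),'green':((50,100,40),(85,255,255)),'red':((170,120,60),(180,255,255)),'orange':((4,150,120),(14,255,255))}
E
python3 - <<'E'
from h import *
rois={'scene':{'blue':(215,150,250,180),'green':(260,165,295,195),'red':(280,180,312,212),'orange':(340,230,390,275)},
'side':{'blue':(210,265,260,305),'green':(200,235,245,265),'red':(220,220,255,245),'orange':(250,170,290,195)}}
for n in rois:
    im=cv2.imread(f'pics/{n}0.png');d=np.load(f'{n}0.npy')
    for c,r in rois[n].items():
        b,l=blobs(im,*COL[c],15,r)
        for a,uv,s in b:
            z=.073 if c=='orange' else .037
            print(n,c,a,uv.round(1),s,ray(n,uv,z).round(4))
    print(n,'bystanders', [proj(n,X).round(0) for X in([.1836,.623,.216],[0,0,0])])
for nm,uv,z in(('ink',(213,220),.051),('bottle',(169,191),.068),('tape',(256,287),.02),('boxFL',(349,223),.06),('boxFR',(351,311),.06),('boxBL',(409,229),.06),('boxBR',(422,311),.06)):
    print(nm,ray('scene',uv,z).round(3))
E
python3 - <<'E'
import cv2
a=cv2.imread('pics/scene0.png')[205:330,330:440]
cv2.imwrite('pics/box.png',cv2.resize(a,None,fx=5,fy=4.8,interpolation=cv2.INTER_CUBIC))
E
```

```text
scene blue 91 [232.4 162. ] [226 158  13   9] [0.5607 0.2443 0.037 ]
scene green 95 [277.8 176.2] [272 172  13   9] [0.6221 0.1214 0.037 ]
scene orange 123 [363.8 250.5] [357 245  15  11] [ 0.5896 -0.2253  0.073 ]
scene bystanders [array([25., 90.]), array([ 73., 341.])]
side blue 203 [234.6 280.2] [225 274  20  14] [0.5617 0.2586 0.037 ]
side green 146 [223.7 247.4] [215 243  18  10] [0.6224 0.1361 0.037 ]
side orange 29 [270.2 180.7] [264 179  12   4] [ 0.5883 -0.226   0.073 ]
side bystanders [array([556., 391.]), array([496., 257.])]
ink [0.389 0.075 0.051]
bottle [0.35  0.212 0.068]
tape [ 0.366 -0.128  0.02 ]
boxFL [ 0.633 -0.136  0.06 ]
boxFR [ 0.464 -0.318  0.06 ]
boxBL [ 0.73  -0.235  0.06 ]
boxBR [ 0.576 -0.405  0.06 ]
```

View pics/box.png

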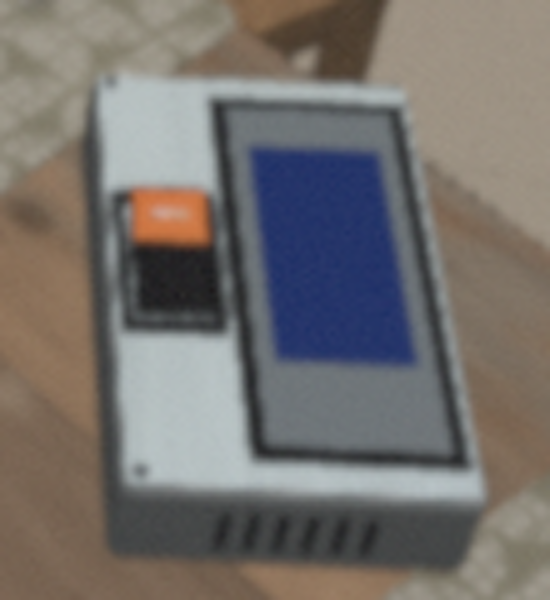

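The zoom shows the orange half up, at about crop (170,215), and the box yawed about -43° in the world. I'll check the obstacles on the way and plan the first leg.

```bash
cat >> h.py <<'E'
from scipy.spatial.transform import Rotation as Ro
def togo(X,yawy=None):
    s=manip.observe();R=Ro.from_quat(s['orientation']).as_matrix()
    print('t',round(s['t'],2),'tcp',np.round(s['tool_pos'],4),'ang y',np.degrees(np.arctan2(R[1,1],R[0,1])).round(1),'j6',round(s['joint_pos'][5],2),'F',np.round(s['wrist_force'],1))
    for x in X: print('units',(R.T@(np.array(x)-s['tool_pos'])/.025).round(2))
E
python3 - <<'E'
from h import *
d=np.load('scene0.npy');c=vision.camera_params('scene');K,R,t=[np.array(c[k]) for k in('K','R','t')]
for nm,(u,v) in dict(mug=(143,145),brush=(75,135),brush2=(85,165),glass=(242,110),green=(278,176),red=(295,195)).items():
    print(nm,(R.T@(np.linalg.solve(K,[u,v,1.])*d[v,u]-t)).round(3))
print([ (k,ray('scene',p,0.037).round(3)) for k,p in dict(red=(295,196)).items()])
togo([(.5,.27,.33)])
E
```

```text
mug [0.39  0.428 0.063]
brush [ 0.535  1.81  -0.751]
brush2 [0.213 0.374 0.113]
glass [0.719 0.422 0.05 ]
green [0.624 0.123 0.036]
red [0.611 0.036 0.037]
[('red', array([0.609, 0.033, 0.037]))]
t 0.1 tcp [0.1837 0.623  0.2155] ang y 73.6 j6 -0.17 F [ 0.5 -0.2 -0.5]
units [-16.13  -9.97  -4.57]
```

```bash
python3 -m jog '[{"delta_pos":[-0.3,-0.2,-1],"roll":0,"gripper":0},{"delta_pos":[-0.5,-0.3,-1],"roll":0,"gripper":0},{"delta_pos":[-0.8,-0.4,-1],"roll":0,"gripper":0},{"delta_pos":[-1,-0.5,-1],"roll":0,"gripper":0},{"delta_pos":[-1,-0.5,-0.5],"roll":0,"gripper":0}]' 10
```

```text
t: 0.72
tool_pos: [0.2574, 0.5521, 0.3303]
orientation: [0.143, 0.99, 0.001, 0.0]
wrist_force: [0.7, 0.4, -0.0]
grip_width: 0.0476
finger_force: 0.0
```

```bash
python3 -m jog '[{"delta_pos":[-1,-0.65,0],"roll":0,"gripper":0},{"delta_pos":[-1,-0.65,0],"roll":0,"gripper":0},{"delta_pos":[-1,-0.65,0],"roll":0,"gripper":0},{"delta_pos":[-1,-0.65,0],"roll":0,"gripper":0},{"delta_pos":[-1,-0.65,0],"roll":0,"gripper":0}]' >/dev/null; python3 -m jog '[{"delta_pos":[-1,-0.65,0],"roll":1,"gripper":0},{"delta_pos":[-1,-0.65,0],"roll":1,"gripper":0},{"delta_pos":[-1,-0.65,0],"roll":1,"gripper":0},{"delta_pos":[-1,-0.6,0],"roll":1,"gripper":0},{"delta_pos":[-1,-0.6,0],"roll":1,"gripper":0}]'
python3 - <<'E'
from h import *
togo([(.589,-.225,.2)])
s=manip.observe();p,d=vision.grab_frame('wrist');cv2.imwrite('pics/w1.png',p);np.savez('w1.npz',d=d,pos=s['tool_pos'],q=s['orientation'])
c=vision.camera_params('wrist');print(c)
E
```

```text
t: 1.98
tool_pos: [0.4258, 0.3106, 0.3284]
orientation: [0.396, 0.918, -0.0, -0.0]
wrist_force: [-0.9, 0.2, -0.5]
grip_width: 0.0006
finger_force: 0.0
t 1.98 tcp [0.4258 0.3106 0.3284] ang y 43.4 j6 -0.34 F [-0.9  0.2 -0.5]
units [-20.06  -9.96   5.14]
{'K': array([[305.44475013,   0.        , 281.92450117],
       [  0.        , 305.44475013, 205.79310242],
       [  0.        ,   0.        ,   1.        ]]), 'mount': array([[ 1.07195898e-03, -9.58593814e-01, -2.84774913e-01,
         8.33508063e-02],
       [ 9.99999416e-01,  1.06655372e-03,  1.74055192e-04,
         1.85611065e-04],
       [ 1.36879512e-04, -2.84774933e-01,  9.58594397e-01,
        -1.66944496e-01],
       [ 0.00000000e+00,  0.00000000e+00,  0.00000000e+00,
         1.00000000e+00]])}
```

View pics/w1.png

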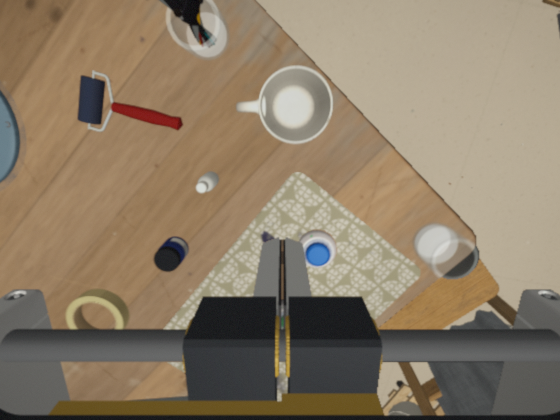

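The wrist view shows the blue cap at about (317,255), just beside the fingertips. Next I'll fly to the rocker while turning the tool.

```bash
python3 -m jog '[{"delta_pos":[-0.9,-0.45,0],"roll":1,"gripper":0},{"delta_pos":[-0.95,-0.35,0],"roll":1,"gripper":0},{"delta_pos":[-1,-0.25,0],"roll":1,"gripper":0},{"delta_pos":[-1,-0.15,0],"roll":1,"gripper":0},{"delta_pos":[-1,-0.05,0],"roll":1,"gripper":0}]' >/dev/null; python3 -m jog '[{"delta_pos":[-1,0.05,0],"roll":1,"gripper":0},{"delta_pos":[-1,0.2,0],"roll":1,"gripper":0},{"delta_pos":[-1,0.3,0],"roll":1,"gripper":0},{"delta_pos":[-0.95,0.4,0],"roll":1,"gripper":0},{"delta_pos":[-0.9,0.5,0],"roll":1,"gripper":0}]' ; 
python3 - <<'E'
from h import *
togo([(.589,-.225,.2)])
z=np.load('w1.npz');c=vision.camera_params('wrist');M=c['mount'];R=Ro.from_quat(z['q']).as_matrix()
im=cv2.imread('pics/w1.png')
for k,roi in(('blue',(300,230,340,275)),):
    for a,uv,s in blobs(im,*COL[k],15,roi)[0]:
        d=R@(M[:3,:3]@np.linalg.solve(c['K'],[*uv,1]));o=R@M[:3,3]+z['pos'];print(k,a,uv,s,o+d*(.038-o[2])/d[2])
s=manip.observe();p,d=vision.grab_frame('wrist');cv2.imwrite('pics/w2.png',p);np.savez('w2.npz',d=d,pos=s['tool_pos'],q=s['orientation'])
E
```

```text
t: 3.28
tool_pos: [0.5028, 0.0685, 0.3286]
orientation: [0.802, 0.598, -0.0, -0.0]
wrist_force: [0.2, -0.3, -0.0]
grip_width: 0.0008
finger_force: 0.0
t 3.27 tcp [0.5028 0.0685 0.3286] ang y -16.6 j6 0.2 F [ 0.2 -0.3 -0. ]
units [-10.27   6.66   5.14]
blue 420 [317.3452381 253.8      ] [306 243  24  23] [0.56019106 0.25275624 0.038     ]
```

View pics/w2.png

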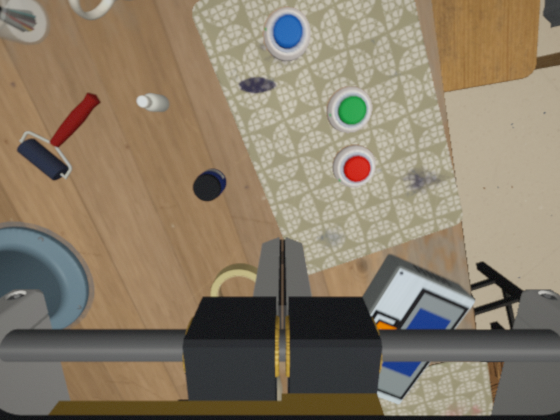

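The view shows blue at (288,32), green at (352,110), red at (357,168), and the box at lower right with its orange half partly hidden. I'll continue just past the rocker so the camera can see it clearly.

```bash
python3 -m jog '[{"delta_pos":[-0.9,0.4,0],"roll":1,"gripper":0},{"delta_pos":[-0.85,0.5,0],"roll":1,"gripper":0},{"delta_pos":[-0.8,0.6,0],"roll":1,"gripper":0},{"delta_pos":[-0.75,0.7,0],"roll":1,"gripper":0},{"delta_pos":[-0.65,0.75,0],"roll":0.8,"gripper":0}]' >/dev/null; python3 -m jog '[{"delta_pos":[-0.6,0.8,0],"roll":0,"gripper":0},{"delta_pos":[-0.6,0.8,0],"roll":0,"gripper":0},{"delta_pos":[-0.6,0.8,0.2],"roll":0,"gripper":0},{"delta_pos":[-0.6,0.8,0.5],"roll":0,"gripper":0},{"delta_pos":[-0.6,0.8,0.6],"roll":0,"gripper":0}]' >/dev/null;  python3 -m jog '[{"delta_pos":[-0.6,0.8,0.6],"roll":0,"gripper":0},{"delta_pos":[-0.6,0.8,0.6],"roll":0,"gripper":0},{"delta_pos":[-0.6,0.8,0.6],"roll":0,"gripper":0},{"delta_pos":[0,0,0],"roll":0,"gripper":0},{"delta_pos":[0,0,0],"roll":0,"gripper":0}]'; cat >> h.py <<'E'
def wray(f,uv,z):
    w=np.load(f);c=vision.camera_params('wrist');M=c['mount'];R=Ro.from_quat(w['q']).as_matrix()
    d=R@(M[:3,:3]@np.linalg.solve(c['K'],[*uv,1]));o=R@M[:3,3]+w['pos'];return o+d*(z-o[2])/d[2]
def wshot(n):
    s=manip.observe();p,d=vision.grab_frame('wrist');cv2.imwrite(f'pics/{n}.png',p);np.savez(f'{n}.npz',d=d,pos=s['tool_pos'],q=s['orientation']);return p
E
python3 - <<'E'
from h import *
togo([(.589,-.225,.2)])
im=cv2.imread('pics/w2.png')
for k,roi in(('blue',(260,0,320,65)),('green',(325,85,375,135)),('red',(335,145,380,190)) ):
    lo,hi=COL[k] if k!='red' else ((0,150,60),(180,255,255))
    for a,uv,s in blobs(im,lo,hi,40,roi)[0]: print(k,a,uv.round(1),s,wray('w2.npz',uv,.038).round(4))
p=wshot('w3')
for a,uv,s in blobs(p,*COL['orange'],40)[0]: print('orange',a,uv.round(1),s,wray('w3.npz',uv,.0755).round(4))
E
```

```text
t: 5.2
tool_pos: [0.5483, -0.2524, 0.2516]
orientation: [0.925, 0.381, 0.0, -0.0]
wrist_force: [0.5, 0.1, -0.0]
grip_width: 0.0002
finger_force: 0.0
t 5.2 tcp [ 0.5483 -0.2524  0.2516] ang y -45.2 j6 0.17 F [ 0.5  0.1 -0. ]
units [1.93 0.37 2.06]
blue 752 [287.4  31. ] [274  15  28  33] [0.5639 0.2495 0.038 ]
green 614 [351.9 109.8] [338  96  28  28] [0.6242 0.127  0.038 ]
red 512 [356.5 168.4] [344 156  26  26] [0.6123 0.0427 0.038 ]
```

View pics/w3.png

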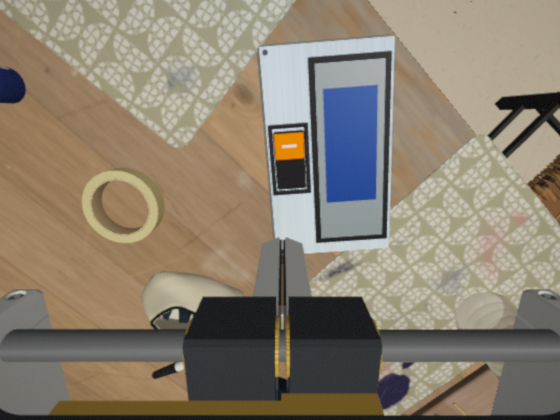

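The rocker is clear in this view. The orange half spans rows 133–160 at column 289, with its white bar at (289,146), and the box is nearly square to the tool.

```bash
python3 - <<'E'
from h import *
im=cv2.imread('pics/w3.png')
b,l=blobs(im,(4,150,120),(20,255,255),40,(260,120,320,170))
for a,uv,s in b: print(a,uv,s)
for nm,uv,z in(('end',(289,133),.079),('bar',(289,146.5),.0765),('pivot',(290,160),.073),('farblack',(291,190),.066)): print(nm,wray('w3.npz',uv,z).round(4))
bar=wray('w3.npz',(289,146.5),.0765)
togo([(*bar[:2],.105)])
E
```

```text
730 [289.14931507 145.64383562] [274 132  31  29]
end [ 0.5997 -0.2121  0.079 ]
bar [ 0.5894 -0.2226  0.0765]
pivot [ 0.5794 -0.2343  0.073 ]
farblack [ 0.5547 -0.2613  0.066 ]
t 5.25 tcp [ 0.5484 -0.2522  0.252 ] ang y -45.2 j6 0.17 F [-0.7 -0.2  0.1]
units [2.   0.31 5.88]
```

```bash
python3 -m jog '[{"delta_pos":[0.8,0.1,0.4],"roll":0,"gripper":0},{"delta_pos":[0.8,0.1,0.8],"roll":0,"gripper":0},{"delta_pos":[0.6,0.1,1],"roll":0,"gripper":0},{"delta_pos":[0,0,1],"roll":0,"gripper":0},{"delta_pos":[0,0,1],"roll":0,"gripper":0}]' >/dev/null; python3 -m jog '[{"delta_pos":[0,0,1],"roll":0,"gripper":0},{"delta_pos":[0,0,0.8],"roll":0,"gripper":0},{"delta_pos":[0,0,0.2],"roll":0,"gripper":0},{"delta_pos":[0,0,0],"roll":0,"gripper":0},{"delta_pos":[0,0,0],"roll":0,"gripper":0}]'
python3 - <<'E'
from h import *
togo([(.5931,-.2189,.0790)])
E
```

```text
t: 6.5
tool_pos: [0.5933, -0.2196, 0.0977]
orientation: [0.925, 0.381, 0.001, 0.001]
wrist_force: [0.2, 0.5, 0.9]
grip_width: 0.0006
finger_force: 0.0
t 6.5 tcp [ 0.5933 -0.2196  0.0977] ang y -45.2 j6 0.26 F [0.2 0.5 0.9]
units [ 0.01 -0.03  0.75]
```

```bash
python3 -m jog '[{"delta_pos":[0,0,0.25],"roll":0,"gripper":0},{"delta_pos":[0,0,0.15],"roll":0,"gripper":0},{"delta_pos":[0,0,0.15],"roll":0,"gripper":0},{"delta_pos":[0,0,0.1],"roll":0,"gripper":0},{"delta_pos":[0,0,0],"roll":0,"gripper":0}]'; python3 -m jog '[{"delta_pos":[0,0,0.06],"roll":0,"gripper":0},{"delta_pos":[0,0,0],"roll":0,"gripper":0}]'
```

```text
t: 7.12
tool_pos: [0.5932, -0.2191, 0.0812]
orientation: [0.925, 0.381, 0.001, 0.0]
wrist_force: [0.1, 3.3, 5.5]
grip_width: 0.0005
finger_force: 3.1
t: 7.38
tool_pos: [0.5933, -0.2192, 0.0809]
orientation: [0.925, 0.381, 0.0, 0.0]
wrist_force: [-2.2, 5.2, 12.5]
grip_width: 0.0006
finger_force: 6.1
```

The force rises with almost no further motion, so it is at the stop. I'll push slightly more, then lift and look.

```bash
python3 -m jog '[{"delta_pos":[0,0,0.06],"roll":0,"gripper":0},{"delta_pos":[0,0,0],"roll":0,"gripper":0}]'; python3 -m jog '[{"delta_pos":[0,0,-0.4],"roll":0,"gripper":0},{"delta_pos":[0,0,-0.8],"roll":0,"gripper":0},{"delta_pos":[0,0,-1],"roll":0,"gripper":0},{"delta_pos":[0,0,-1],"roll":0,"gripper":0},{"delta_pos":[-0.6,0,-1],"roll":0,"gripper":0}]' > /dev/null;  python3 -m jog '[{"delta_pos":[-0.7,0,-1],"roll":0,"gripper":0},{"delta_pos":[-0.7,0,-1],"roll":0,"gripper":0},{"delta_pos":[0,0,-0.6],"roll":0,"gripper":0},{"delta_pos":[0,0,0],"roll":0,"gripper":0}]'
python3 - <<'E'
from h import *
p=wshot('w4')
cv2.imwrite('pics/w4c.png',cv2.resize(np.hstack([cv2.imread('pics/w3.png')[110:210,240:340],p[110:210,240:340]]),None,fx=4,fy=4))
print(blobs(p,(4,150,120),(20,255,255),40,(240,110,340,200))[0])
togo([(.563,.251,.2516),(.624,.128,.15)])
E
```

```text
t: 7.62
tool_pos: [0.5934, -0.2192, 0.0807]
orientation: [0.925, 0.381, 0.0, 0.0]
wrist_force: [-5.5, 6.6, 18.5]
grip_width: 0.0006
finger_force: 9.3
t: 8.75
tool_pos: [0.5577, -0.2546, 0.2486]
orientation: [0.925, 0.381, 0.001, 0.001]
wrist_force: [0.3, 0.1, -0.4]
grip_width: 0.0008
finger_force: 0.0
[(np.int32(700), array([280.85571429, 149.72428571]), array([266, 136,  30,  29], dtype=int32))]
t 8.8 tcp [ 0.5573 -0.2541  0.2472] ang y -45.2 j6 0.18 F [0.2 0.1 0.5]
units [ 14.4  -14.18  -0.18]
units [12.66 -8.97  3.89]
```

View pics/w4c.png

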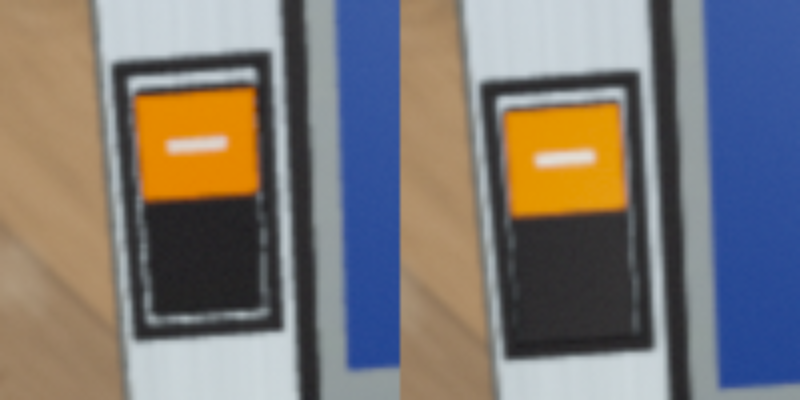

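The shading shows the rocker flipped: the orange half is now lit and the black end has come up to the bezel. Next I'll check it by depth and fly to blue.

```bash
python3 - <<'E'
from h import *
w=np.load('w4.npz');d=w['d'];c=vision.camera_params('wrist');M=c['mount'];R=Ro.from_quat(w['q']).as_matrix()
for u,v in((281,141),(281,157),(282,170),(283,188)):
    z=np.median(d[v-2:v+3,u-4:u+5]);print((R@(M[:3,:3]@(np.linalg.solve(c['K'],[u,v,1])*z)+M[:3,3])+w['pos']).round(4))
E
python3 -m jog '[{"delta_pos":[0.7,-0.8,0],"roll":0,"gripper":0},{"delta_pos":[0.8,-1,0],"roll":0,"gripper":0},{"delta_pos":[0.8,-1,0],"roll":0,"gripper":0},{"delta_pos":[0.8,-1,0],"roll":0,"gripper":0},{"delta_pos":[0.8,-1,0],"roll":0,"gripper":0}]' >/dev/null; python3 -m jog '[{"delta_pos":[0.8,-1,0],"roll":0,"gripper":0},{"delta_pos":[0.8,-1,0],"roll":0,"gripper":0},{"delta_pos":[0.8,-1,0],"roll":0,"gripper":0},{"delta_pos":[0.8,-1,0],"roll":0,"gripper":0},{"delta_pos":[0.8,-1,0],"roll":0,"gripper":0}]' >/dev/null; python3 -m jog '[{"delta_pos":[0.8,-1,0],"roll":0,"gripper":0},{"delta_pos":[0.8,-1,0],"roll":0,"gripper":0},{"delta_pos":[0.8,-1,0],"roll":0,"gripper":0},{"delta_pos":[0.8,-1,0],"roll":0,"gripper":0},{"delta_pos":[0.5,-0.4,0],"roll":0,"gripper":0}]' >/dev/null;  python3 -m jog '[{"delta_pos":[0,0,0],"roll":0,"gripper":0},{"delta_pos":[0,0,0],"roll":0,"gripper":0}]'
python3 - <<'E'
from h import *
p=wshot('w5')
for k in('blue','green'):
    for a,uv,s in blobs(p,*COL[k],200,(0,0,560,300))[0]:
        X=wray('w5.npz',uv,.038);print(k,a,uv.round(1),s,X.round(4));togo([(*X[:2],.065)])
E
```

```text
[ 0.5968 -0.215   0.0666]
[ 0.5844 -0.2272  0.07  ]
[ 0.5751 -0.2381  0.0726]
[ 0.5617 -0.253   0.0765]
t: 10.92
tool_pos: [0.5128, 0.2013, 0.2469]
orientation: [0.925, 0.381, -0.0, 0.0]
wrist_force: [-0.8, -0.1, -0.8]
grip_width: 0.0005
finger_force: 0.0
blue 885 [281.9 124.8] [266 108  33  35] [0.564  0.2523 0.038 ]
t 10.97 tcp [0.5129 0.2011 0.247 ] ang y -45.3 j6 0.96 F [-0.1 -0.2  0.2]
units [ 2.89 -0.02  7.28]
green 841 [386.9 160.8] [371 145  33  33] [0.6246 0.1304 0.038 ]
t 10.97 tcp [0.5129 0.2011 0.247 ] ang y -45.3 j6 0.96 F [-0.1 -0.2  0.2]
units [1.19 5.15 7.28]
```

Depth confirms the rocker is on: the orange end is at 0.067 and the black end at 0.077. Blue is at about (0.563, 0.252).

```bash
python3 -m jog '[{"delta_pos":[0.9,0,0.4],"roll":0,"gripper":0},{"delta_pos":[0.9,0,0.8],"roll":0,"gripper":0},{"delta_pos":[0.9,0,1],"roll":0,"gripper":0},{"delta_pos":[0.1,0,1],"roll":0,"gripper":0},{"delta_pos":[0,0,1],"roll":0,"gripper":0}]' >/dev/null; python3 -m jog '[{"delta_pos":[0,0,1],"roll":0,"gripper":0},{"delta_pos":[0,0,1],"roll":0,"gripper":0},{"delta_pos":[0,0,0.7],"roll":0,"gripper":0},{"delta_pos":[0,0,0.3],"roll":0,"gripper":0},{"delta_pos":[0,0,0],"roll":0,"gripper":0}]';python3 -m jog '[{"delta_pos":[0,0,0],"roll":0,"gripper":0}]'
```

```text
t: 12.22
tool_pos: [0.5627, 0.2509, 0.0671]
orientation: [0.925, 0.381, -0.0, -0.0]
wrist_force: [-0.1, -0.1, 0.1]
grip_width: 0.0006
finger_force: 0.0
t: 12.35
tool_pos: [0.5634, 0.2513, 0.0683]
orientation: [0.925, 0.381, 0.001, 0.0]
wrist_force: [0.3, -0.4, -0.6]
grip_width: 0.0005
finger_force: 0.0
```

```bash
python3 -m jog '[{"delta_pos":[0,0,0.4],"roll":0,"gripper":0},{"delta_pos":[0,0,0.25],"roll":0,"gripper":0},{"delta_pos":[0,0,0.15],"roll":0,"gripper":0},{"delta_pos":[0,0,0.1],"roll":0,"gripper":0},{"delta_pos":[0,0,0],"roll":0,"gripper":0}]'; python3 -m jog '[{"delta_pos":[0,0,0.08],"roll":0,"gripper":0},{"delta_pos":[0,0,0],"roll":0,"gripper":0}]'
```

```text
t: 12.98
tool_pos: [0.5626, 0.2512, 0.0445]
orientation: [0.925, 0.381, 0.0, 0.0]
wrist_force: [0.1, 1.2, 0.2]
grip_width: 0.0004
finger_force: 0.0
t: 13.22
tool_pos: [0.5629, 0.2512, 0.043]
orientation: [0.925, 0.381, 0.0, 0.0]
wrist_force: [-1.7, -0.1, 2.2]
grip_width: 0.0008
finger_force: 1.1
```

```bash
python3 -m jog '[{"delta_pos":[0,0,0.06],"roll":0,"gripper":0},{"delta_pos":[0,0,0],"roll":0,"gripper":0}]'; python3 -m jog '[{"delta_pos":[0,0,0.06],"roll":0,"gripper":0},{"delta_pos":[0,0,0],"roll":0,"gripper":0}]'
```

```text
t: 13.48
tool_pos: [0.563, 0.2512, 0.0429]
orientation: [0.925, 0.381, 0.0, 0.0]
wrist_force: [-4.3, -1.3, 10.9]
grip_width: 0.0004
finger_force: 5.4
t: 13.72
tool_pos: [0.5631, 0.2513, 0.0428]
orientation: [0.925, 0.381, -0.0, 0.0]
wrist_force: [-8.1, -2.6, 18.7]
grip_width: 0.0007
finger_force: 9.5
```

The force jumps with no travel, so blue is at its bottom. I'll lift and check it while moving to green.

```bash
python3 -m jog '[{"delta_pos":[0,0,-0.3],"roll":0,"gripper":0},{"delta_pos":[0,0,-0.8],"roll":0,"gripper":0},{"delta_pos":[0,0,-1],"roll":0,"gripper":0},{"delta_pos":[0,0,-1],"roll":0,"gripper":0},{"delta_pos":[-0.8,0.5,-1],"roll":0,"gripper":0}]' >/dev/null; python3 -m jog '[{"delta_pos":[-0.8,0.8,-1],"roll":0,"gripper":0},{"delta_pos":[-0.8,0.8,-1],"roll":0,"gripper":0},{"delta_pos":[-0.8,0.8,0],"roll":0,"gripper":0},{"delta_pos":[-0.8,0.8,0],"roll":0,"gripper":0},{"delta_pos":[0,0.8,0],"roll":0,"gripper":0}]' >/dev/null;  python3 -m jog '[{"delta_pos":[0,0.5,0],"roll":0,"gripper":0},{"delta_pos":[0,0,0],"roll":0,"gripper":0},{"delta_pos":[0,0,0],"roll":0,"gripper":0}]'
python3 - <<'E'
from h import *
p=wshot('w6');w=np.load('w6.npz');d=w['d'];c=vision.camera_params('wrist');M=c['mount'];R=Ro.from_quat(w['q']).as_matrix()
for k in('blue','green','red'):
    lo,hi=COL[k] if k!='red' else ((0,150,60),(3,255,255))
    bs,l=blobs(p,lo,hi,150,(0,0,560,300))
    for i,(a,uv,s) in enumerate(bs):
        u,v=uv.astype(int);z=np.median(d[v-4:v+5,u-4:u+5]);X=wray('w6.npz',uv,.038)
        h=(R@(M[:3,:3]@(np.linalg.solve(c['K'],[*uv,1])*z)+M[:3,3])+w['pos'])
        print(k,a,uv.round(1),s,X.round(4),'depth pt',h.round(4));togo([(*X[:2],.065)])
E
```

```text
t: 15.35
tool_pos: [0.5795, 0.0926, 0.1919]
orientation: [0.925, 0.381, -0.0, -0.0]
wrist_force: [0.4, 0.1, 0.6]
grip_width: 0.0005
finger_force: 0.0
blue 1279 [160.8  96.8] [141  76  40  42] [0.5662 0.2487 0.038 ] depth pt [0.5646 0.2509 0.0307]
t 15.4 tcp [0.5794 0.0927 0.192 ] ang y -45.2 j6 0.75 F [0.2 0.2 0.7]
units [ 4.03 -4.8   5.08]
blue 318 [187.  293.2] [165 283  37  17] [0.4133 0.0877 0.038 ] depth pt [0.4082 0.0863 0.0308]
t 15.4 tcp [0.5794 0.0927 0.192 ] ang y -45.2 j6 0.75 F [0.2 0.2 0.7]
units [-4.85 -4.54  5.08]
green 1178 [289.  140.8] [270 122  39  39] [0.6257 0.1283 0.038 ] depth pt [0.6257 0.1282 0.0366]
t 15.4 tcp [0.5794 0.0927 0.192 ] ang y -45.2 j6 0.75 F [0.2 0.2 0.7]
units [2.32 0.3  5.08]
red 989 [335.5 203.4] [318 186  36  36] [0.6143 0.0446 0.038 ] depth pt [0.6142 0.0441 0.0365]
t 15.4 tcp [0.5794 0.0927 0.192 ] ang y -45.2 j6 0.75 F [0.2 0.2 0.7]
units [-0.36  2.35  5.08]
red 275 [ 16.1 280.5] [  7 272  20  21] [0.2838 0.2419 0.038 ] depth pt [0.2611 0.2477 0.0175]
t 15.4 tcp [0.5794 0.0927 0.192 ] ang y -45.2 j6 0.75 F [0.2 0.2 0.7]
units [ -4.18 -12.57   5.09]
```

View pics/w6.png

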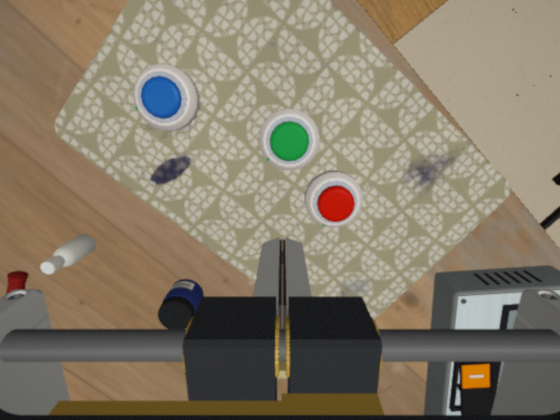

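The view shows blue at (161,97), with depth putting it 6 mm lower, so it is latched. Green is at (289,141), red at (336,203), and nothing else has moved. Next comes green.

```bash
python3 -m jog '[{"delta_pos":[0.8,0.1,0.4],"roll":0,"gripper":0},{"delta_pos":[0.8,0.1,0.8],"roll":0,"gripper":0},{"delta_pos":[0.7,0.1,1],"roll":0,"gripper":0},{"delta_pos":[0,0,1],"roll":0,"gripper":0},{"delta_pos":[0,0,1],"roll":0,"gripper":0}]' >/dev/null; python3 -m jog '[{"delta_pos":[0,0,0.6],"roll":0,"gripper":0},{"delta_pos":[0,0,0.2],"roll":0,"gripper":0},{"delta_pos":[0,0,0],"roll":0,"gripper":0},{"delta_pos":[0,0,0],"roll":0,"gripper":0}]'
```

```text
t: 16.52
tool_pos: [0.6265, 0.1272, 0.0684]
orientation: [0.925, 0.381, 0.001, 0.0]
wrist_force: [-0.6, -0.4, -0.6]
grip_width: 0.0002
finger_force: 0.0
```

```bash
python3 -m jog '[{"delta_pos":[0,0,0.4],"roll":0,"gripper":0},{"delta_pos":[0,0,0.25],"roll":0,"gripper":0},{"delta_pos":[0,0,0.2],"roll":0,"gripper":0},{"delta_pos":[0,0,0.15],"roll":0,"gripper":0},{"delta_pos":[0,0,0],"roll":0,"gripper":0}]'; python3 -m jog '[{"delta_pos":[0,0,0.08],"roll":0,"gripper":0},{"delta_pos":[0,0,0],"roll":0,"gripper":0}]'
```

```text
t: 17.15
tool_pos: [0.6256, 0.1271, 0.0429]
orientation: [0.925, 0.381, -0.001, -0.0]
wrist_force: [-4.4, -1.4, 8.0]
grip_width: 0.0008
finger_force: 3.6
t: 17.4
tool_pos: [0.6256, 0.1271, 0.0427]
orientation: [0.925, 0.381, -0.001, -0.0]
wrist_force: [-9.2, -1.9, 17.0]
grip_width: 0.0007
finger_force: 8.5
```

Green is at its bottom and held there for more than 0.2 s. Now I'll release it, lift and verify.

```bash
python3 -m jog '[{"delta_pos":[0,0,0],"roll":0,"gripper":0},{"delta_pos":[0,0,-0.3],"roll":0,"gripper":0},{"delta_pos":[0,0,-0.7],"roll":0,"gripper":0},{"delta_pos":[0,0,-1],"roll":0,"gripper":0},{"delta_pos":[0,0,-1],"roll":0,"gripper":0}]' >/dev/null; python3 -m jog '[{"delta_pos":[-0.7,0,-1],"roll":0,"gripper":0},{"delta_pos":[-0.8,0,-1],"roll":0,"gripper":0},{"delta_pos":[-0.8,0,-0.5],"roll":0,"gripper":0},{"delta_pos":[0,0,0],"roll":0,"gripper":0},{"delta_pos":[0,0,0],"roll":0,"gripper":0}]'
python3 - <<'E'
from h import *
p=wshot('w7');w=np.load('w7.npz');d=w['d'];c=vision.camera_params('wrist');M=c['mount'];R=Ro.from_quat(w['q']).as_matrix()
for k in('blue','green','red'):
    lo,hi=COL[k] if k!='red' else ((0,150,60),(3,255,255))
    for a,uv,s in blobs(p,lo,hi,500,(0,0,560,300))[0]:
        u,v=uv.astype(int);z=np.median(d[v-4:v+5,u-4:u+5])
        print(k,uv.round(1),(R@(M[:3,:3]@(np.linalg.solve(c['K'],[*uv,1])*z)+M[:3,3])+w['pos']).round(4))
q,_=vision.grab_frame('scene');cv2.imwrite('pics/scene1.png',q);togo([])
E
```

```text
t: 18.65
tool_pos: [0.585, 0.0869, 0.1773]
orientation: [0.925, 0.381, -0.0, -0.0]
wrist_force: [0.5, 0.6, -0.4]
grip_width: 0.0004
finger_force: 0.0
blue [146.9  96. ] [0.5646 0.2509 0.0306]
green [281.4 142. ] [0.6257 0.1281 0.0365]
red [330.4 207. ] [0.6144 0.0441 0.0364]
t 18.75 tcp [0.5848 0.087  0.1768] ang y -45.2 j6 0.75 F [ 0.4 -0.4 -0.2]
```

View pics/scene1.png

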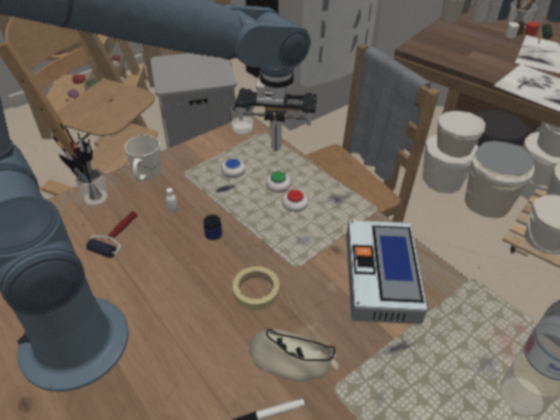

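The scene view shows everything where it stood, with blue at (233,164), green at (278,178) and red at (295,197), and the arm clear of it all. By depth, blue is down and green and red are up.

```bash
python3 -c "
from plant import manip
print(manip.job_done())"
```

```text
the job is handed in; nothing more can be done
None
```

The job is handed in, and no verdict came back: camera checks show the rocker on, blue latched down, green pressed and back up, and red and everything else where it stood, in about 19 s of the 48 s allowed.

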